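# Key a knurled specimen collar onto the microscope's docking spigot and hold it home

### The arm

A 7-joint arm with a two-finger parallel gripper is mounted at the origin on the work surface. World frame = base frame: x ahead of the robot, y to its left, z up, the work surface at z = 0. Lengths are in mm, angles in degrees, forces in N, time in s.
With the tool pointing down it reaches from about 400 to 900 mm from the base axis. Payload 5.5 kg.
Tool frame: the origin (TCP) lies at the very end of the fingers, on their centre line; the grasp point (between the pads) lies 19 mm behind it; z points along the fingers, y is the direction in which the jaws open and shut (so a half turn about z gives the same grasp; the last joint's range is limited). The gripper opens to 85 mm and grips with 20 to 120 N. Pads are 22 mm wide; open, the fingers measure 114 mm over their backs; the gripper's body (76 mm by 85 mm) begins 54 mm behind the grasp point. The pads swing forward as they close: fully open they stand 13 mm farther back than shut.
Start: joints at [-61.009, 28.699, -24.465, 88.831, 12.651, 65.22, -12.049], TCP at [156.235, 630.944, 231.31] pointing down, gripper open.
Joint ranges: [-164.97, 164.97], [-17.58, 116.51], [-87.97, 89.64], [11.32, 138.91], [-80.73, 260.73], [10.89, 115.49], [-147.41, 147.41]. Speed limits (degrees/s): [147.25, 147.25, 180, 180, 180, 180, 180].

### API

Orientations are given as [roll, pitch, yaw] about the fixed x, y, z axes, in that order (R = Rz(yaw) Ry(pitch) Rx(roll)).
In Python, from workcell import robot gives the robot as it stands. The module is installed in compiled form; this text tells all that it offers.
- The arm moves only by the shell command python3 -m creep 'ROWS'. ROWS is JSON, a list of rows, each a list of 3 entries, a list of its own where there are three numbers: the finger opening in mm, from 0 to 85.4, then the shift along the tool's x, y, z in mm, then the turn, a rotation vector about the tool's x, y, z in degrees. A call has 1 to 20 rows; each row shifts and turns the pose as measured when the row begins, along the tool's axes as they then stand; what a row does not reach is not made up. A row lasts 1/12 s, in which the tool goes at most 41.7 mm and 7.16 degrees, less where a joint would pass 70% of its speed; a pose out of reach is approached as far as the arm can. A call with a gripper value outside its range is refused whole. The fingers move at their own pace and stop on an object; the grip force is fixed at half the most. Time passes only in rows, so rows that do not move let the fingers close. It gives the time, the measured TCP pose, the force and the opening at its end, in the units of the state.
- robot.get_state(): the state, without advancing time (a new reading comes with each control period).
- robot.read_camera(name): name is "scene" or "top" or "wrist"; returns (picture, depth): 400x640x3 uint8, red, green, blue; 400x640 float32, mm along the optical axis (not along the pixel's ray), 0 where there is no reading.
- robot.calibration(name): a dict with "fx", "fy", "cx", "cy" (pixels), "k1" (the pictures are not rectified: a ray, as slopes to the right and down, at radius r is drawn at 1 + k1 r^2 times it, then the intrinsics apply), "rvec" (rotation vector, rad) and "tvec" (3), from world to camera coordinates, as OpenCV has them. Camera axes: x right, y down, z forward; pixel columns grow to the right and rows downward; lengths in mm; the calibration is good to about 2 mm. A picture is of the moment at which its call begins: read the wrist's pose just before it. calibration takes no time and is no camera call; for the wrist camera it gives the pose at the moment of the call.
- robot.close_job(): hands the job in, once; it reports no verdict.
The state is a dict: "time": time; "joints": joint angles; "joint_velocities": joint speeds; "joint_efforts": joint torques, N m; "position": TCP position; "tcp_rot": TCP orientation; "force": force on the tool from outside, world axes, zero at the start; "torque": the same for the moment, N m; "opening": finger opening in mm.
Only numpy, scipy, OpenCV 4.12 (cv2) and the standard library are available. Lean on these libraries where they do the work, as an engineer would, in place of code of your own. Each camera call takes 0.05 s, during which the arm holds its last target. There are 200 camera calls.

### The job

Pick up the knurled, capped collar and lower it, cap up, over the spigot of the docking base; turn it until the keyway hidden inside it drops over the spigot's cross pin, then push it fully home against the spring ring. Finish while still holding it pushed home (let go and the spring lifts it), and leave the smooth spacer ring, the vial and the specimen stub where they are.

Things in the scene. Friction and masses are not known exactly. Their poses are not given: they have to be found in the camera images.
- collar: Loose knurled aluminium collar, closed by a flat cap on top, open below: 52 mm across, 45 mm high, 0.1 to 0.21 kg, standing upright on the bench at the start. Origin at the centre of its open underside, z up through the cap. Height of this origin above the bench: 42 mm resting unkeyed on the pin, 34 mm keyed and just touching the spring ring, 26 mm fully home.
- collar_web (a point): Centre of the web inside the collar, 7 mm above its underside, hidden from above. The web is 14 mm thick, with a 23 mm bore and four keyways 8 mm wide, cut through it along the collar's own +x, +y, -x and -y. Any of them fits the pin: a turn of at most 90 degrees finds it, and about 5 degrees off still drops in. Above the web it is hollow, 40 mm across, up to the cap.
- dock: Docking base: round aluminium flange 104 mm across, 20 mm high, fixed to the bench. Origin at the centre of its underside, z up. A fixed upright steel spigot, 22 mm across, stands in its middle. At fully home the inside of the collar's cap (37 mm above the collar's underside) stops on the spigot's top.
- spigot_top (a point): Centre of the spigot's top, on its axis, 63 mm above the bench. The top 5 mm taper to 16 mm across.
- cross_pin (a point): Middle of the cross pin, on the spigot's axis, 39.5 mm above the bench. The round level pin, 5 mm thick, goes through the spigot and sticks out to 17 mm from the axis on two opposite sides. Its direction differs every time and is NOT told by the rotation of this point or of the base: see it on the bare spigot, or find it by feel.
- lift_ring (a joint): Sprung steel ring round the foot of the spigot, 52 mm across, its top 34 mm above the bench when free. 0 = fully up; grows downwards, in m, to 0.008 with the collar fully home. The spring pushes up with 5 N at 0 and 9 N at 0.008, so an unheld collar is lifted back up.
- spacer: Bystander: loose smooth, open aluminium ring with no knurling, 52 mm across, hole 36 mm, 22 mm high; origin at the centre of its underside. It and the collar swap places from one start to another. Leave alone.
- vial: Bystander: amber glass vial with white cap, 28 mm across, 55 mm high, standing; origin at the centre of its underside. Leave alone.
- stub: Bystander: small aluminium specimen stub, disc 32 mm across with an 8 mm stem upwards, 20 mm high; origin at the centre of its underside. Leave alone.
Mind the look-alikes: they are no part of the job. Leave any blue look-alike of the dock alone.

How it is judged:
By the outcome, as a careful person would: the job done as asked, in the order asked, and still so for the second after the job is handed in, while the arm keeps its last pose, push and grip.
It also fails if it takes over 51 s, if anything falls off the work surface, if the arm or the gripper's body presses on something with over 40 N, if the wrist force passes 120 N, or if a joint passes its speed limit or range.

## Working session

There is one attempt and no reset: what is moved stays moved. The work goes in short steps, Python scripts to look and compute and a shell command to move; the robot and the scene stay as the last step left them, time stands still between calls to the robot, and variables do not carry over. Pictures are saved under pics/ and viewed, about 8 in all and at most 12, crops included, and the job is handed in when it is done.

```bash
mkdir -p pics
cat > h.py <<'E'
from workcell import robot
import numpy as np, cv2
def K(c): return np.array([[c['fx'],0,c['cx']],[0,c['fy'],c['cy']],[0,0,1.]])
def ray(c,px):
    px=np.atleast_2d(np.array(px,float)); d=(px-[c['cx'],c['cy']])/[c['fx'],c['fy']]
    u=d.copy()
    for _ in range(30): u=d/(1+c['k1']*(u**2).sum(1,keepdims=True))
    R=cv2.Rodrigues(np.array(c['rvec'],float))[0]; t=np.array(c['tvec'],float).ravel()
    return -R.T@t, np.c_[u,np.ones(len(u))]@R
def onplane(c,px,z):
    o,d=ray(c,px); return o+d*((z-o[2])/d[:,2])[:,None]
def depthpts(c,px,dep):
    o,d=ray(c,px); return o+d*np.array(dep)[:,None]
def look(n,tag):
    c=robot.calibration(n); p,d=robot.read_camera(n)
    cv2.imwrite(f'pics/{tag}.png',p[:,:,::-1]); np.savez(f'pics/{tag}.npz',p=p,d=d,**{k:np.array(v) for k,v in c.items()})
    return c,p,d
def load(tag):
    z=np.load(f'pics/{tag}.npz'); c={k:z[k] for k in z.files if k not in 'pd'}
    return c,z['p'],z['d']
E
python3 - <<'E'
from h import *
s=robot.get_state(); print(s)
for n in ('scene','top','wrist'):
    c,p,d=look(n,n+'0'); o,r=ray(c,[[320,200]]); print(n,c,o.round(),r.round(2),(d>0).mean())
a=np.vstack([cv2.imread('pics/top0.png'),]);
E
```

```text
{'time': 0.0, 'joints': array([-61.0071566 ,  28.75351767, -24.45290944,  88.89229758,
        12.6486008 ,  65.21959325, -12.0493025 ]), 'joint_velocities': array([ 0.04377422,  0.08182368, -0.02643507, -0.07991832,  0.00045268,
        0.04026286, -0.00467705]), 'joint_efforts': array([-8.28069169e-04, -5.69494700e+01, -5.81661433e+00, -2.80955225e+01,
        1.05090495e-02,  1.16621968e-02, -1.70306542e-06]), 'position': array([156.15267671, 630.24080086, 230.25585652]), 'tcp_rot': array([-1.79887631e+02, -5.52751357e-03,  1.66089353e+02]), 'force': array([-0.40941632, -0.28563193,  0.02910743]), 'torque': array([ 0.00172863, -0.00650669, -0.00693475]), 'opening': 85.33675991638255}
scene {'fx': 443.2237728741161, 'fy': 443.2237728741161, 'cx': 315.70686480609453, 'cy': 200.24290366744884, 'k1': -0.06405602610546376, 'rvec': array([ 2.12372458,  0.85736248, -0.37388127]), 'tvec': array([-412.21437145, -230.92855569, 1116.44023058])} [ 982. -457.  544.] [[-0.51  0.58 -0.64]] 0.9962578125
top {'fx': 376.02174658564, 'fy': 376.02174658564, 'cx': 315.8057848512865, 'cy': 197.5831209888552, 'k1': -0.07219057198783142, 'rvec': array([ 2.133389  , -2.13196295,  0.17216496]), 'tvec': array([-30.37510987, 574.0335831 , 686.41626985])} [453. -34. 772.] [[ 0.16 -0.01 -0.99]] 0.99584765625
wrist {'fx': 335.8712595213717, 'fy': 335.8712595213717, 'cx': 317.0916198154264, 'cy': 195.32657528609045, 'k1': -0.026033351025287404, 'rvec': array([-2.29502162, -1.79812095, -0.24467501]), 'tvec': array([-648.67870983,  -35.29952871,  378.83879347])} [ 89. 647. 373.] [[ 0.28 -0.06 -0.96]] 0.99606640625
```

View pics/top0.png

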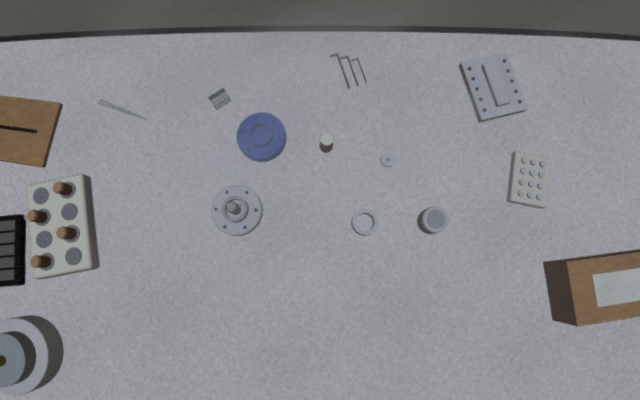

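View pics/scene0.png

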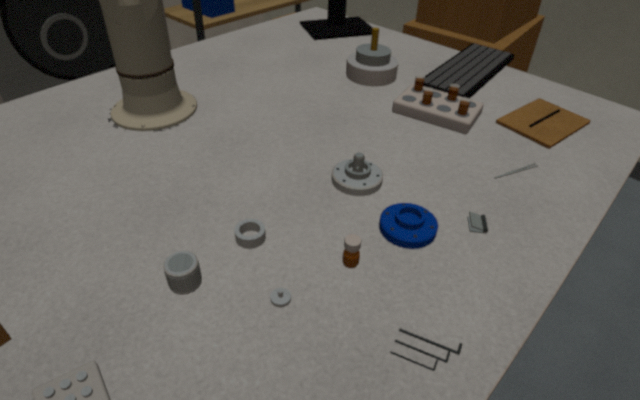

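The top view shows the collar at (434,220), the spacer ring at (363,222), the dock at (237,210), the blue look-alike at (262,137), the vial at (327,141) and the stub at (388,160). In the scene view the collar is at (182,270) and the dock's spigot at (358,160).

```bash
cat > m.py <<'E'
from h import *
rois={'top0':{'collar':(405,195,465,245),'dock':(205,178,270,240),'spacer':(345,203,382,240)},'scene0':{'collar':(155,245,210,298),'dock':(325,145,390,198)}}
for tag,rs in rois.items():
    c,p,d=load(tag)
    for n,(x0,y0,x1,y1) in rs.items():
        u,v=np.meshgrid(np.arange(x0,x1),np.arange(y0,y1)); px=np.c_[u.ravel(),v.ravel()]
        P=depthpts(c,px,d[y0:y1,x0:x1].ravel())
        for lo,hi in ((6,15),(15,28),(28,37),(37,50),(50,75)):
            m=(P[:,2]>lo)&(P[:,2]<hi)
            if m.sum()>8:
                q=P[m]; (cx,cy),r=cv2.minEnclosingCircle(q[:,:2].astype(np.float32))
                print(tag,n,(lo,hi),m.sum(),'med',np.median(q,0).round(1),'circ',round(cx,1),round(cy,1),round(r,1))
        # bench level check
        print(tag,n,'bench z',np.median(P[np.abs(P[:,2])<6][:,2]).round(2))
def crop(tag,x0,y0,x1,y1,s):
    im=cv2.imread(f'pics/{tag}.png')[y0:y1,x0:x1]; return cv2.resize(im,None,fx=s,fy=s,interpolation=cv2.INTER_CUBIC)
A=[crop('top0',205,178,270,243,6),crop('top0',400,188,465,253,6)]
B=[crop('scene0',325,140,390,205,6)[:195*2],crop('scene0',150,238,215,303,6)]
cv2.imwrite('pics/crops.png',cv2.resize(np.vstack([np.hstack(A),np.hstack(B)]),(600,600)))
E
python3 m.py
```

```text
top0 collar (6, 15) 25 med [ 526.  -241.9   10.2] circ 531.2 -253.3 23.9
top0 collar (15, 28) 48 med [ 524.5 -242.    21.2] circ 530.5 -255.6 25.0
top0 collar (28, 37) 40 med [ 526.4 -242.8   32.4] circ 531.9 -263.2 26.4
top0 collar (37, 50) 553 med [ 532.  -262.3   45.4] circ 532.0 -263.3 26.4
top0 collar bench z 0.31
top0 dock (6, 15) 41 med [524.   93.8  10.6] circ 545.7 117.0 48.4
top0 dock (15, 28) 1585 med [551.1 128.8  20.1] circ 554.7 132.6 52.3
top0 dock (28, 37) 262 med [555.  132.3  34.2] circ 554.6 132.0 26.8
top0 dock (37, 50) 36 med [548.4 123.8  41.2] circ 550.4 131.5 19.6
top0 dock (50, 75) 110 med [553.4 130.2  62.5] circ 554.6 132.0 11.0
top0 dock bench z 0.29
top0 spacer (6, 15) 27 med [ 529.9 -127.6   10.6] circ 525.7 -122.5 25.1
top0 spacer (15, 28) 299 med [ 530.6 -128.    22.3] circ 530.2 -127.4 26.5
top0 spacer bench z 0.47
scene0 collar (6, 15) 128 med [ 553.8 -273.1   10.6] circ 537.6 -264.2 25.6
scene0 collar (15, 28) 198 med [ 553.3 -273.1   22.3] circ 534.9 -263.3 26.1
scene0 collar (28, 37) 146 med [ 553.5 -273.5   32.7] circ 535.0 -262.9 26.4
scene0 collar (37, 50) 786 med [ 537.3 -264.2   44.9] circ 533.5 -262.0 26.4
scene0 collar bench z 0.03
scene0 dock (6, 15) 191 med [584.6  92.   11. ] circ 557.7 129.5 51.8
scene0 dock (15, 28) 916 med [569.4 116.6  19.7] circ 554.6 132.4 52.7
scene0 dock (28, 37) 236 med [561.8 125.7  33.1] circ 555.5 132.7 27.0
scene0 dock (37, 50) 60 med [561.7 125.1  43.5] circ 560.1 127.9 11.5
scene0 dock (50, 75) 98 med [558.1 128.6  58.8] circ 555.9 132.2 10.9
scene0 dock bench z -0.2
```

View pics/crops.png

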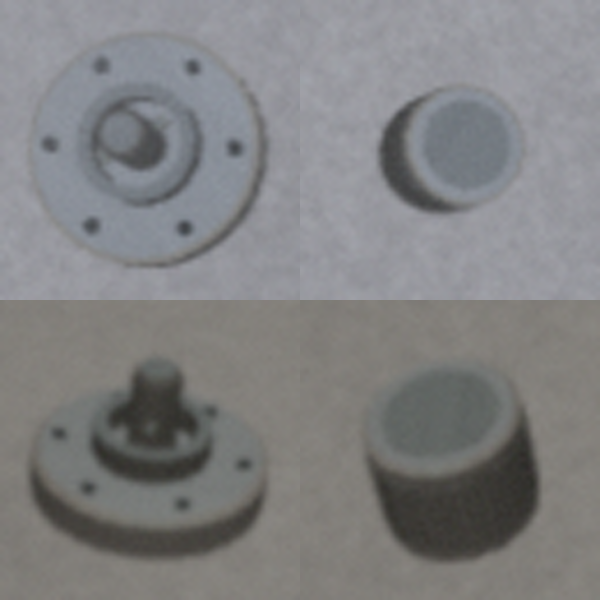

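The crops show the dock with a bare spigot (the pin is just visible at its foot, direction unclear) and the collar with a flat cap and dark knurled sides. Two views agree: collar ≈ (533,-263) with its top at 45 mm, spigot ≈ (555,132) with its top at 62.5 mm. The keyways can't be seen, so I'll find them by feel. First I swing along an arc to above the collar.

```bash
python3 -m creep '[[85,[-41,-2,0],[0,0,3.6]],[85,[-41,-2,0],[0,0,3.6]],[85,[-41,-2,0],[0,0,3.6]],[85,[-41,-2,0],[0,0,3.6]],[85,[-41,-2,0],[0,0,3.6]],[85,[-41,-2,0],[0,0,3.6]],[85,[-41,-2,0],[0,0,3.6]],[85,[-41,-2,0],[0,0,3.6]],[85,[-41,-2,0],[0,0,3.6]],[85,[-41,-2,0],[0,0,3.6]],[85,[-41,-2,0],[0,0,3.6]],[85,[-41,-2,0],[0,0,3.6]],[85,[-41,-2,0],[0,0,3.6]],[85,[-41,-2,0],[0,0,3.6]],[85,[-41,-2,0],[0,0,3.6]],[85,[-41,-2,0],[0,0,3.6]]]'
cat >> h.py <<'E'
from scipy.spatial.transform import Rotation as Rot
def go(x,y,z):
    "shift in tool axes to world point, and tilt to be undone (tool rotvec to point straight down at the same yaw)"
    s=robot.get_state(); R=Rot.from_euler('xyz',s['tcp_rot'],degrees=True)
    sh=R.inv().apply(np.array([x,y,z])-s['position']); T=Rot.from_euler('xyz',[180,0,s['tcp_rot'][2]],degrees=True)
    print('t',round(s['time'],2),'pos',s['position'].round(1),'rot',s['tcp_rot'].round(2),'F',s['force'].round(1),'T',s['torque'].round(2),'open',round(s['opening'],1),'j',s['joints'].round(0))
    print('tool shift',sh.round(1),'untilt',(R.inv()*T).as_rotvec(degrees=True).round(2))
E
python3 -c "from h import *;go(533,-262.6,150)"
```

```text
time: 1.48
position: [604.4, 195.6, 220.0]
tcp_rot: [-179.3, -0.3, 107.3]
force: [0.9, 0.1, 0.6]
opening: 85.1
t 1.48 pos [604.4 195.6 220. ] rot [-179.3    -0.29  107.26] F [0.9 0.1 0.6] T [ 0.04 -0.05 -0.  ] open 85.1 j [-18.  26.  -3.  92.   1.  63.  -4.]
tool shift [-416.7 -203.3   70.4] untilt [-0.7  -0.29  0.  ]
```

```bash
python3 -m creep '[[85,[-35,-17,4],[-0.06,-0.02,0]],[85,[-35,-17,4],[-0.06,-0.02,0]],[85,[-35,-17,4],[-0.06,-0.02,0]],[85,[-35,-17,4],[-0.06,-0.02,0]],[85,[-35,-17,4],[-0.06,-0.02,0]],[85,[-35,-17,4],[-0.06,-0.02,0]],[85,[-35,-17,4],[-0.06,-0.02,0]],[85,[-35,-17,4],[-0.06,-0.02,0]],[85,[-35,-17,4],[-0.06,-0.02,0]],[85,[-35,-17,4],[-0.06,-0.02,0]],[85,[-30,-15,4],[-0.06,-0.02,0]],[85,[0,0,0],[0,0,0]]]'
python3 -c "from h import *;go(533,-262.6,150);look('wrist','w1')"
```

```text
time: 2.48
position: [530.7, -253.8, 171.9]
tcp_rot: [-179.9, 0.2, 106.2]
force: [-0.6, -1.1, 0.0]
opening: 85.1
t 2.48 pos [ 530.7 -253.8  171.9] rot [-179.85    0.22  106.23] F [-0.6 -1.1  0. ] T [-0.11  0.05  0.06] open 85.1 j [ 18.  24.   6. 102.  -2.  54.  41.]
tool shift [-9.  -0.2 21.9] untilt [-0.15  0.22 -0.  ]
```

View pics/w1.png

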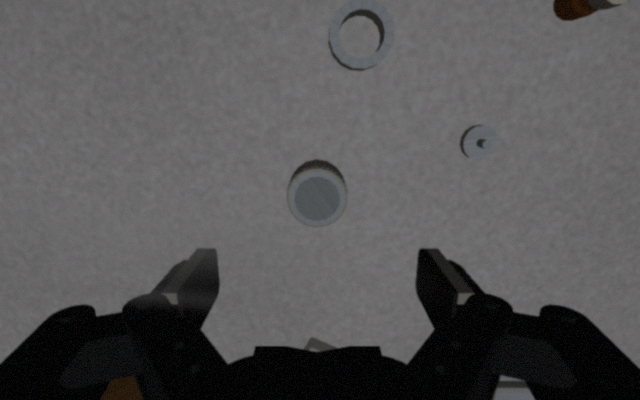

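The wrist view shows the collar's cap at about (317,198), centred between the open fingers, with the ring, stub and vial clear of them. I'll measure it from here.

Run:
```python
from h import *
c,p,d=load('w1')
u,v=np.meshgrid(np.arange(270,365),np.arange(150,240)); px=np.c_[u.ravel(),v.ravel()]
P=depthpts(c,px,d[150:240,270:365].ravel()); m=(P[:,2]>38)&(P[:,2]<52)
print(m.sum(),np.median(P[m],0),cv2.minEnclosingCircle(P[m][:,:2].astype(np.float32)))
go(533.5,-262.8,30)
```

```text
2874 [ 532.3473631  -262.72646963   45.26055313] ((532.585693359375, -264.2080078125), 26.279253005981445)
t 2.53 pos [ 531.6 -250.5  171.9] rot [-1.7990e+02  1.1000e-01  1.0633e+02] F [ 0.3  0.4 -0.3] T [0.04 0.04 0.05] open 84.9 j [ 18.  24.   5. 102.  -3.  54.  41.]
tool shift [-12.   -1.4 142. ] untilt [-0.1   0.11 -0.  ]
```

```bash
python3 -m creep '[[85,[-6,-0.5,38],[0,0,0]],[85,[-5,-0.5,38],[0,0,0]],[85,[0,0,30],[0,0,0]],[85,[0,0,0],[0,0,0]],[85,[0,0,0],[0,0,0]]]'
python3 -c "from h import *;go(532.6,-263,9)"
```

```text
time: 2.95
position: [537.9, -259.4, 65.0]
tcp_rot: [179.7, 0.1, 106.4]
force: [0.6, -0.1, 1.0]
opening: 84.8
t 2.95 pos [ 537.9 -259.4   65. ] rot [1.7972e+02 1.5000e-01 1.0637e+02] F [ 0.6 -0.1  1. ] T [-0.05 -0.01 -0.07] open 84.8 j [ 20.  33.   5. 104.  -4.  42.  43.]
tool shift [-1.8 -6.3 56. ] untilt [0.28 0.15 0.  ]
```

```bash
python3 -m creep '[[85,[-1,-3,18],[0.1,0.1,0]],[85,[-1,-3,18],[0.1,0.1,0]],[85,[0,0,12],[0,0,0]],[85,[0,0,0],[0,0,0]],[85,[0,0,0],[0,0,0]]]'
python3 -c "from h import *;go(532.6,-263,9)"
```

```text
time: 3.37
position: [539.7, -259.2, 23.2]
tcp_rot: [179.4, 0.1, 106.8]
force: [0.4, -0.8, 0.5]
opening: 84.8
t 3.37 pos [ 539.7 -259.2   23.2] rot [1.7944e+02 1.0000e-01 1.0676e+02] F [ 0.4 -0.8  0.5] T [-0.03  0.03 -0.06] open 84.8 j [ 20.  37.   4. 105.  -4.  38.  44.]
tool shift [-1.5 -8.  14.2] untilt [0.56 0.1  0.  ]
```

```bash
python3 -m creep '[[85,[-1,-8,9],[0.5,0.1,0]],[85,[0,-3,4],[0.2,0,0]],[85,[0,0,0],[0,0,0]],[85,[0,0,0],[0,0,0]]]'
python3 -c "from h import *;go(532.6,-263,9)"
```

```text
time: 3.7
position: [532.0, -263.9, 13.4]
tcp_rot: [179.9, 0.2, 106.8]
force: [-0.5, -0.8, -0.4]
opening: 84.7
t 3.7 pos [ 532.  -263.9   13.4] rot [179.92   0.21 106.85] F [-0.5 -0.8 -0.4] T [ 0.04 -0.06  0.  ] open 84.7 j [ 21.  38.   4. 105.  -4.  37.  44.]
tool shift [0.7 0.9 4.4] untilt [0.08 0.21 0.  ]
```

```bash
python3 -m creep '[[85,[1,0.5,3],[0,0.1,0]],[50,[0,0,0],[0,0,0]],[40,[0,0,0],[0,0,0]],[40,[0,0,0],[0,0,0]],[40,[0,0,0],[0,0,0]],[40,[0,0,0],[0,0,0]],[40,[0,0,0],[0,0,0]],[40,[0,0,0],[0,0,0]],[40,[0,0,0],[0,0,0]]]'
python3 -c "from h import *;go(532.6,-263,9)"
```

```text
time: 4.45
position: [533.1, -263.3, 11.6]
tcp_rot: [179.8, 0.2, 106.8]
force: [-0.1, -0.8, 0.5]
opening: 50.2
t 4.45 pos [ 533.1 -263.3   11.6] rot [179.83   0.18 106.82] F [-0.1 -0.8  0.5] T [0.02 0.11 0.03] open 50.2 j [ 21.  38.   4. 105.  -4.  37.  44.]
tool shift [ 0.4 -0.4  2.6] untilt [0.17 0.18 0.  ]
```

```bash
python3 -m creep '[[40,[0,0,0],[0,0,0]],[40,[0,0,0],[0,0,0]],[40,[0,0,-10],[0,0,0]],[40,[0,0,-20],[0,0,0]],[40,[0,0,-30],[0,0,0]],[40,[0,0,-35],[0,0,0]],[40,[0,0,-10],[0,0,0]],[40,[0,0,0],[0,0,0]]]'
python3 -c "from h import *;go(555.1,132.3,115);look('scene','s1')"
python3 - <<'E'
from h import *
c,p,d=load('s1'); cv2.imwrite('pics/s1c.png',cv2.resize(p[120:340,60:410,::-1],None,fx=2,fy=2))
E
```

```text
time: 5.12
position: [529.3, -261.3, 119.2]
tcp_rot: [-179.8, -0.2, 106.8]
force: [0.7, 0.6, -2.9]
opening: 50.4
t 5.12 pos [ 529.3 -261.3  119.2] rot [-1.7978e+02 -1.7000e-01  1.0682e+02] F [ 0.7  0.6 -2.9] T [ 0.02 -0.03  0.  ] open 50.4 j [ 20.  28.   5. 104.  -3.  49.  43.]
tool shift [369.3 138.7   4.8] untilt [-0.22 -0.17  0.  ]
```

View pics/s1c.png

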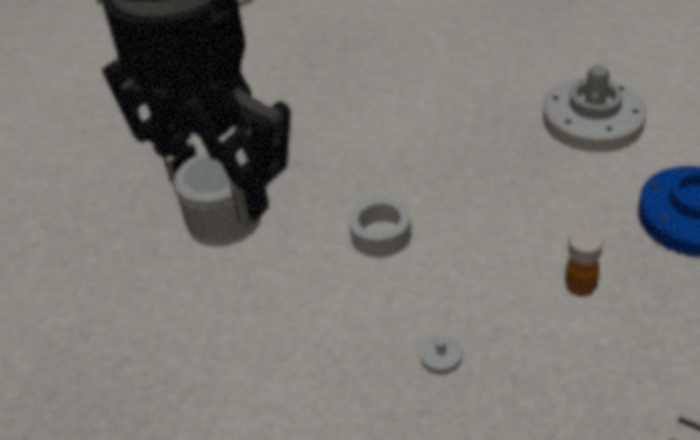

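The crop shows the collar hanging upright in the jaws, clear of the bench. The ring, vial and stub haven't moved. Next is the move to above the spigot.

```bash
python3 -m creep '[[40,[20,8,0],[0,0,0]],[40,[35,13,0],[0,0,0]],[40,[37,14,0],[0,0,0]],[40,[37,14,0],[0,0,0]],[40,[37,14,0],[0,0,0]],[40,[37,14,0],[0,0,0]],[40,[37,14,0],[0,0,0]],[40,[37,14,0],[0,0,0]],[40,[37,14,0],[0,0,0]],[40,[25,9,0],[0,0,0]],[40,[12,4,0],[0,0,0]],[40,[0,0,0],[0,0,0]],[40,[0,0,0],[0,0,0]]]'
python3 -c "from h import *;go(555.1,132.3,115);"
```

```text
time: 6.25
position: [542.1, 126.3, 96.8]
tcp_rot: [-178.2, -0.4, 106.5]
force: [-0.3, -0.3, -2.9]
opening: 50.2
t 6.25 pos [542.1 126.3  96.8] rot [-178.21   -0.39  106.47] F [-0.3 -0.3 -2.9] T [-0.06  0.   -0.  ] open 50.2 j [-16.  28.   0. 108.  -1.  46.   1.]
tool shift [  2.2  13.6 -18.6] untilt [-1.79 -0.39  0.01]
```

```bash
python3 -m creep '[[40,[1,7,-9],[-0.9,-0.2,0]],[40,[1,7,-6],[-0.9,-0.2,0]],[40,[0,0,0],[0,0,0]],[40,[0,0,0],[0,0,0]],[40,[0,0,0],[0,0,0]]]'
python3 -c "
from h import *
go(555.1,132.3,90);
for n in ('top','scene'):
    c,p,d=look(n,n+'2')
    cen=(555,132,100)
    u,v=np.meshgrid(np.arange(640),np.arange(400)); P=depthpts(c,np.c_[u.ravel(),v.ravel()],d.ravel()).reshape(400,640,3)
    m=(np.hypot(P[...,0]-555,P[...,1]-132)<40)&(P[...,2]>85); ys,xs=np.nonzero(m); print(n,m.sum(),xs.min(),xs.max(),ys.min(),ys.max())
    x0,y0=int(np.median(xs))-50,int(np.median(ys))-50
    cv2.imwrite('pics/%s2c.png'%n,cv2.resize(p[max(y0,0):y0+110,x0:x0+110,::-1],(400,400),interpolation=cv2.INTER_CUBIC)); print(x0,y0)
cv2.imwrite('pics/two2.png',np.hstack([cv2.imread('pics/top2c.png'),cv2.imread('pics/scene2c.png')]))
go(555.1,132.3,90)"
```

```text
time: 6.67
position: [556.0, 125.1, 110.8]
tcp_rot: [-179.9, 0.2, 106.0]
force: [0.3, 0.1, -2.3]
opening: 50.1
t 6.67 pos [556.  125.1 110.8] rot [-179.95    0.22  105.99] F [ 0.3  0.1 -2.3] T [ 0.03 -0.03  0.  ] open 50.1 j [-16.  27.   1. 107.  -0.  46.   1.]
tool shift [ 7.3  1.2 20.8] untilt [-0.05  0.22 -0.  ]
top 4899 28 244 83 219
42 72
scene 3543 340 396 0 147
318 42
t 6.77 pos [555.7 125.1 110.6] rot [-179.91    0.22  106.  ] F [ 0.8 -0.2 -1.9] T [-0.02 -0.02 -0.03] open 50.1 j [-16.  27.   1. 107.  -0.  46.   1.]
tool shift [ 7.2  1.4 20.6] untilt [-0.09  0.22 -0.  ]
```

View pics/two2.png

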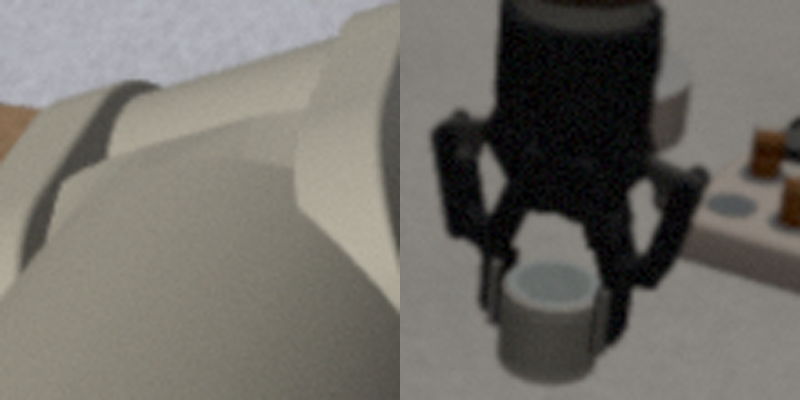

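The top view is blocked by the arm. The scene crop shows the collar upright, gripped on its upper half. I'll check its centre and tilt from the depth, from both the scene and wrist views.

Run:
```python
from h import *
look('wrist','w3')
go(555.3,132.3,90)
for t in ('scene2','w3'):
    c,p,d=load(t); u,v=np.meshgrid(np.arange(640),np.arange(400)); P=depthpts(c,np.c_[u.ravel(),v.ravel()],d.ravel())
    g=p.reshape(-1,3).max(1)
    m=(np.hypot(P[:,0]-555,P[:,1]-126)<30)&(abs(P[:,2]-144)<5)&(g>60)
    q=P[m]; A=np.c_[q[:,:2]-[555,126],np.ones(len(q))]; k=np.linalg.lstsq(A,q[:,2],rcond=None)[0]
    for _ in range(5):
        r=abs(A@k-q[:,2])<1.5; k=np.linalg.lstsq(A[r],q[r,2],rcond=None)[0]
    q=q[r]; print(t,len(q),q.mean(0).round(1),'circ',cv2.minEnclosingCircle(q[:,:2].astype(np.float32)),'z0',k[2].round(1),'slope deg',np.degrees(k[:2]).round(1))
    b=np.c_[u.ravel(),v.ravel()][m][r]; print(b.min(0),b.max(0))
```

```text
t 6.82 pos [555.5 125.5 110.5] rot [-179.9     0.21  106.03] F [-0.1  0.5 -0.8] T [-0.01 -0.03  0.04] open 50.2 j [-16.  27.   1. 107.  -0.  46.   1.]
tool shift [ 6.7  1.7 20.4] untilt [-0.1   0.21 -0.  ]
scene2 282 [556.8 122.8 144.3] circ ((555.2666625976562, 124.51327514648438), 27.356014251708984) z0 144.4 slope deg [-0.6  0.1]
[346 113] [372 127]
w3 12199 [555.1 125.9 144.3] circ ((554.443359375, 124.8966064453125), 28.4284610748291) z0 144.3 slope deg [-0.2 -0.4]
[242 230] [385 350]
```

```bash
python3 -m creep '[[40,[7,1.5,8],[0,0.2,0]],[40,[0,0,8],[0,0,0]],[40,[0,0,3],[0,0,0]],[40,[0,0,0],[0,0,0]],[40,[0,0,0],[0,0,0]]]'
python3 -c "from h import *;go(555.2,132.4,53)"
```

```text
time: 7.23
position: [554.0, 133.2, 88.5]
tcp_rot: [-179.8, -0.0, 106.0]
force: [0.2, 0.9, -1.6]
opening: 50.2
t 7.23 pos [554.  133.2  88.5] rot [-1.7980e+02 -4.0000e-02  1.0602e+02] F [ 0.2  0.9 -1.6] T [ 0.04 -0.04 -0.01] open 50.2 j [-16.  29.   0. 107.  -0.  44.   0.]
tool shift [-1.1  1.  35.4] untilt [-0.2  -0.04  0.  ]
```

```bash
python3 -m creep '[[40,[-1,1,5],[-0.1,0,0]],[40,[0,0,5],[0,0,0]],[40,[0,0,3],[0,0,0]],[40,[0,0,0],[0,0,0]]]'
python3 -c "from h import *;go(555.2,132.4,53)"
```

```text
time: 7.57
position: [555.2, 132.4, 73.8]
tcp_rot: [-179.9, -0.0, 106.0]
force: [-0.0, -0.2, -1.9]
opening: 50.5
t 7.57 pos [555.2 132.4  73.8] rot [-1.7988e+02 -3.0000e-02  1.0603e+02] F [-0.  -0.2 -1.9] T [0.02 0.02 0.08] open 50.5 j [-16.  30.   0. 108.  -0.  42.   0.]
tool shift [-0.   0.  20.8] untilt [-0.12 -0.03  0.  ]
```

Aligned exactly over the spigot. Lowering gently.

```bash
python3 -m creep '[[40,[0,0,3],[0,0,0]],[40,[0,0,3],[0,0,0]],[40,[0,0,2],[0,0,0]],[40,[0,0,0],[0,0,0]]]'
python3 -c "from h import *;go(555.2,132.4,53)"
```

```text
time: 7.9
position: [555.2, 132.3, 64.9]
tcp_rot: [-179.9, -0.0, 106.0]
force: [-1.1, -0.7, -1.9]
opening: 50.6
t 7.9 pos [555.2 132.3  64.9] rot [-1.7987e+02 -3.0000e-02  1.0602e+02] F [-1.1 -0.7 -1.9] T [-0.01 -0.   -0.03] open 50.6 j [-16.  31.   0. 108.  -0.  41.   0.]
tool shift [ 0.1  0.  11.9] untilt [-0.13 -0.03  0.  ]
```

```bash
python3 -m creep '[[40,[0,0,3],[0,0,0]],[40,[0,0,3],[0,0,0]],[40,[0,0,3],[0,0,0]],[40,[0,0,3],[0,0,0]],[40,[0,0,2],[0,0,0]]]'
python3 -c "from h import *;go(555.2,132.4,53)"
```

```text
time: 8.32
position: [556.2, 132.7, 52.6]
tcp_rot: [-180.0, -0.0, 106.0]
force: [-9.5, -2.8, 31.8]
opening: 50.4
t 8.32 pos [556.2 132.7  52.6] rot [-1.7996e+02 -4.0000e-02  1.0602e+02] F [-9.5 -2.8 31.8] T [-0.6   2.42  0.01] open 50.4 j [-16.  32.   0. 108.  -0.  40.   0.]
tool shift [ 0.  -1.  -0.4] untilt [-0.04 -0.04  0.  ]
```

Resting on the pin (underside at about 41.5 mm, 30 N). I'll turn under a light push.

```bash
python3 -m creep '[[40,[0,-0.5,-0.5],[0,0,0]],[40,[0,0,0.5],[0,0,4]],[40,[0,0,0.5],[0,0,4]],[40,[0,0,0.5],[0,0,4]],[40,[0,0,0.5],[0,0,4]],[40,[0,0,0.5],[0,0,4]]]'
python3 -c "from h import *;go(555.2,132.4,53)"
```

```text
time: 8.82
position: [556.3, 132.6, 51.2]
tcp_rot: [180.0, -0.1, 85.2]
force: [-0.0, 0.3, -1.8]
opening: 50.5
t 8.82 pos [556.3 132.6  51.2] rot [ 1.7997e+02 -8.0000e-02  8.5220e+01] F [-0.   0.3 -1.8] T [ 0.03 -0.02 -0.02] open 50.5 j [-20.  33.   5. 108.  -5.  39. -17.]
tool shift [-0.3 -1.1 -1.8] untilt [ 0.03 -0.08 -0.  ]
```

Contact is gone and it's lower, so it may have keyed during the turn. I'll press down to check.

```bash
python3 -m creep '[[40,[0,-0.5,1.5],[0,0,0]],[40,[0,-0.3,1.5],[0,0,0]],[40,[0,0,1.5],[0,0,0]],[40,[0,0,0],[0,0,0]]]'
python3 -c "from h import *;go(555.2,132.4,45)"
```

```text
time: 9.15
position: [555.4, 132.8, 45.6]
tcp_rot: [180.0, -0.0, 85.4]
force: [-0.1, -0.5, -0.3]
opening: 50.4
t 9.15 pos [555.4 132.8  45.6] rot [ 1.7996e+02 -5.0000e-02  8.5410e+01] F [-0.1 -0.5 -0.3] T [-0.13  0.05  0.04] open 50.4 j [-20.  33.   5. 108.  -5.  39. -17.]
tool shift [-0.4 -0.1  0.6] untilt [ 0.04 -0.05 -0.  ]
```

```bash
python3 -m creep '[[40,[0,0,2],[0,0,0]],[40,[0,0,2],[0,0,0]],[40,[0,0,2],[0,0,0]],[40,[0,0,2],[0,0,0]]]'
python3 -c "from h import *;go(555.2,132.4,37)"
```

```text
time: 9.48
position: [555.5, 132.9, 38.8]
tcp_rot: [180.0, -0.1, 85.5]
force: [-3.5, -0.2, 7.1]
opening: 50.2
t 9.48 pos [555.5 132.9  38.8] rot [ 1.7998e+02 -1.0000e-01  8.5510e+01] F [-3.5 -0.2  7.1] T [-0.12  0.56 -0.08] open 50.2 j [-20.  34.   5. 108.  -5.  38. -17.]
tool shift [-0.5 -0.2  1.8] untilt [ 0.02 -0.1  -0.  ]
```

```bash
python3 -m creep '[[40,[0,0,1.5],[0,0,0]],[40,[0,0,1.5],[0,0,0]],[40,[0,0,2],[0,0,0]]]'
python3 -c "from h import *;go(555.2,132.4,37)"
```

```text
time: 9.73
position: [555.5, 132.9, 37.4]
tcp_rot: [-180.0, -0.1, 85.5]
force: [-9.8, -1.5, 27.3]
opening: 50.2
t 9.73 pos [555.5 132.9  37.4] rot [-1.7998e+02 -1.5000e-01  8.5510e+01] F [-9.8 -1.5 27.3] T [-0.58  2.07 -0.13] open 50.2 j [-20.  34.   5. 108.  -5.  38. -16.]
tool shift [-0.5 -0.3  0.4] untilt [-0.02 -0.15  0.  ]
```

Run:
```python
from h import *
c,p,d=look('scene','s4'); look('wrist','w4')
cv2.imwrite('pics/s4c.png',cv2.resize(p[100:210,290:420,::-1],None,fx=5,fy=5,interpolation=cv2.INTER_CUBIC))
for t in ('s4','w4'):
    c,p,d=load(t); u,v=np.meshgrid(np.arange(640),np.arange(400)); P=depthpts(c,np.c_[u.ravel(),v.ravel()],d.ravel())
    m=(np.hypot(P[:,0]-555,P[:,1]-132)<18)&(abs(P[:,2]-71)<12); q=P[m]
    print(t,len(q),np.median(q,0).round(2),np.percentile(q[:,2],[10,25,75,90]).round(1))
go(555.2,132.4,37)
```

```text
s4 142 [554.26 130.81  71.06] [69.9 70.5 71.6 72. ]
w4 6564 [555.06 132.81  71.49] [70.8 71.1 71.9 72.2]
t 9.83 pos [555.5 132.9  37.4] rot [-1.7998e+02 -1.5000e-01  8.5510e+01] F [-7.9 -1.4 21.5] T [-0.43  1.67 -0.12] open 50.2 j [-20.  34.   5. 108.  -5.  38. -16.]
tool shift [-0.5 -0.3  0.4] untilt [-0.02 -0.15  0.  ]
```

View pics/s4c.png

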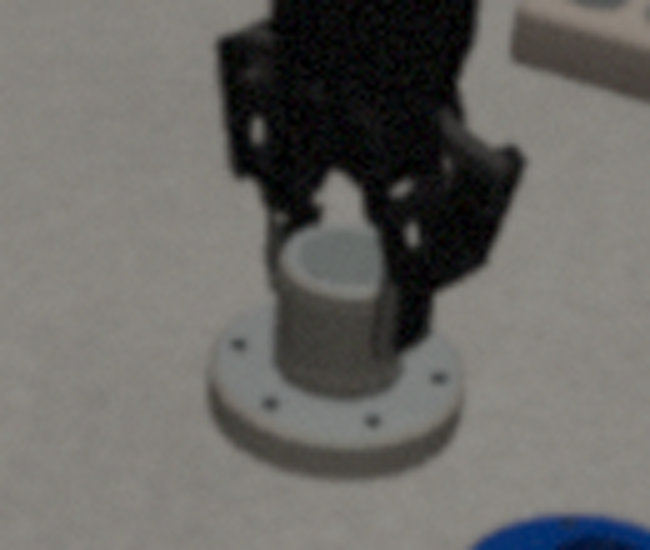

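The crop shows the collar down over the spigot onto the sprung ring, with no gap visible. The cap reads 71.1 to 71.5 mm against 71 expected at home. The push is fading (27 → 21.5 N), so I'll see whether it holds.

```bash
python3 -m creep '[[40,[0.3,0,2],[0,0,0]],[40,[0,0,2.5],[0,0,0]]]'
python3 - <<'E'
from h import *
for i in range(24):
    robot.read_camera('wrist')
    if i%6==5: s=robot.get_state(); print(s['time'],s['position'].round(2),s['force'].round(1))
c,p,d=look('wrist','w5'); u,v=np.meshgrid(np.arange(640),np.arange(400)); P=depthpts(c,np.c_[u.ravel(),v.ravel()],d.ravel())
q=P[(np.hypot(P[:,0]-555,P[:,1]-132)<18)&(abs(P[:,2]-71)<12)]; print(np.median(q,0).round(2))
look('scene','s5')
for t in ('scene0','s5'):
    c,p,d=load(t)
    for n,(x0,y0,x1,y1) in {'spacer':(233,215,268,250),'vial':(340,232,362,268),'stub':(268,285,294,308)}.items():
        u,v=np.meshgrid(np.arange(x0,x1),np.arange(y0,y1)); P=depthpts(c,np.c_[u.ravel(),v.ravel()],d[y0:y1,x0:x1].ravel()); q=P[P[:,2]>2.5]
        print(t,n,len(q),q.mean(0).round(1))
E
```

```text
time: 10.0
position: [555.5, 132.9, 37.4]
tcp_rot: [-180.0, -0.2, 85.5]
force: [-9.9, -1.4, 28.9]
opening: 50.0
10.3 [555.54 132.86  37.43] [-8.8 -1.2 24.5]
10.6 [555.53 132.92  37.43] [-9.8 -1.5 23.3]
10.9 [555.54 132.9   37.44] [-9.9 -2.4 24.2]
11.2 [555.52 132.92  37.43] [-9.4 -2.  24.3]
[555.04 132.83  71.48]
scene0 spacer 674 [ 538.4 -133.7   22.2]
scene0 vial 526 [697.1 -57.4  37.8]
scene0 stub 334 [ 667.7 -184.3   13.7]
s5 spacer 675 [ 533.8 -130.3   16.5]
s5 vial 529 [699.3 -60.3  41.5]
s5 stub 330 [ 670.3 -186.7   18.6]
```

Held steady: z 37.43, about 24 N, no creep. The bystanders' depth means differ by a few mm, so I'll compare pixels before handing in.

Run:
```python
from h import *
a=load('scene0')[1].astype(np.float32); b=load('s5')[1].astype(np.float32)
for n,(x0,y0,x1,y1) in {'spacer':(225,207,276,258),'vial':(332,224,370,276),'stub':(260,277,302,316),'bench':(200,300,240,340)}.items():
    A,B=[cv2.cvtColor(i[y0:y1,x0:x1],cv2.COLOR_RGB2GRAY) for i in (a,b)]
    print(n,'diff',np.abs(A-B).mean().round(2),'shift px',np.round(cv2.phaseCorrelate(A,B,cv2.createHanningWindow(A.shape[::-1],cv2.CV_32F))[0],2))
```

```text
spacer diff 4.28 shift px [0.14 0.17]
vial diff 4.38 shift px [-0.05  0.26]
stub diff 4.49 shift px [ 0.52 -0.08]
bench diff 4.59 shift px [-0.12 -0.04]
```

```bash
python3 -c "
from h import *
go(555.2,132.4,37); print(robot.close_job())"
```

```text
t 11.3 pos [555.5 132.9  37.4] rot [-179.97   -0.19   85.5 ] F [-9.7 -0.8 23.8] T [-0.52  1.89 -0.09] open 50.0 j [-20.  34.   5. 108.  -5.  38. -16.]
tool shift [-0.5 -0.3  0.4] untilt [-0.03 -0.19  0.  ]
the job is handed in; nothing more can be done
None
```

The collar is on the spigot, cap up, keyed over the cross pin and held fully home. I handed the job in at 11.3 s with the grip still closed and pushing. I lowered it until it rested on the pin. It dropped free within about 20° of turning, and I then pressed it against the spring ring to a hard stop.

**Last checks:**
- **Seating:** the cap top read 71.1 mm from the scene camera and 71.5 mm from the wrist camera, against 71 mm expected at home.
- **Hold:** over about 1.2 s of holding, the tool stayed at 37.43 mm with a steady push of about 24 N and no slip. A side force of about 10 N remained.
- **Bystanders:** the spacer ring, vial and stub look unmoved. Their pixel differences match the bare bench, and the measured shifts are at most 0.5 px.

**Disagreement:** the depth averages for the bystanders differed by 4–6 mm in height between the first and last scene pictures. I put this down to depth noise, because the pictures themselves show no movement.

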